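# Lock a knife-edge support without twisting it

### The job

The knife-edge support on the grey stand has been lined up, but its black knurled lock ring is still loose. Lower the blue fork key over the flats of the steel head, handle lying on the grey rest beside the upright pin, so that the barrel is held from turning, and let go of the key; then turn the lock ring clockwise (seen from above) until it comes up against its seat and is nipped firmly tight by feel, without forcing it. The barrel must keep its setting; leave the key in place and the other things on the bench alone.

Things in the scene. Friction and masses are not known exactly. Their poses are not given: they have to be found in the camera images.
- stand: Grey base plate 225 x 96 x 12 mm fixed to the worktop. Origin on the worktop under the barrel axis, z up. The plate runs from x = -165 to x = +60 mm. A dark steel housing neck 50 mm across (80 mm across at its foot, narrowing to 50 mm by z = 24 mm) rises to z = 38 mm round the barrel. A grey rest block (22 mm in x, 44 mm in y, top at z = 60 mm) stands at x = -130 mm, y = 0; the key's handle is to lie on it, so the fitted key points along the stand's +x.
- stop_pin: Upright steel pin 8 mm across with a round top, fixed on the rest block, origin at its foot (stand x = -130, y = +13, z = 60 mm), 26 mm tall, axes as the stand's. The fitted key's handle lies on its -y side; tightening swings the handle against it (arm 130 mm).
- head (a point): Point on the barrel's vertical axis, on the flat round shoulder (45 mm across, 60 mm above the worktop) on which the fork of the key comes to rest; axes turn with the barrel (x along the knife edge and the flats). Above it the steel head is 36 mm long in x and 20 mm wide between the flats, upright for 12 mm, then narrowing like a roof (45 degrees each side) to a knife edge 22 mm above the shoulder.
- barrel (a joint): Turn of the barrel in the stand, rad, growing clockwise seen from above; it starts near 0 and must stay within 0.2 rad of 0. Unheld it turns more easily (0.06 N m) than the lock ring does, so the ring drags it along; held by the key it moves up to about 0.12 rad as the play is taken up.
- ring_grip (a point): Point on the axis at half height of the black knurled lock ring: 60 mm across, from 40 to 57 mm above the worktop (this point 48.5 mm). It is gripped across its diameter from above; the housing neck under it is narrower. The fitted key covers it within 31 mm of the axis towards the handle, and the 12 mm wide handle lies across it towards stand -x, so the fingers should close roughly across the handle (within about 45 degrees of the stand's y axis).
- lock_ring (a joint): Turn of the lock ring on its thread, rad, growing clockwise from above (tightening). It runs with about 0.12 N m until the ring meets its seat, which lies between 0.35 and 0.85 rad from the start, not known beforehand; from there this value stays the same, the torque steps up to about 0.3 N m and then rises by about 6 N m per rad of further turning. 0.6 to 1.0 N m on the ring is right, under 0.5 N m may still be loose, over 1.2 N m is forced. It stays tight when let go.
- fork_key: Blue fork key lying flat, 172 mm long, 10 mm thick, 0.14 kg (varies). Origin on its underside at the middle grip point of its straight handle (12 mm wide, from x = -78 to x = +47 mm), x towards the fork, z up. The fork has two prongs 7 mm thick, 22 mm apart inside, 36 mm over all, from x = 54 to x = 94 mm.
- fork (a point): Point on the underside of the fork key midway between the prongs, 75 mm ahead of its origin; axes as the key's. Fitted, it lies on point head, within 6 mm.
- weight_500g: Brass-coloured check weight 38 mm across, 62 mm tall, bystander; origin under its centre.
- weight_200g: Brass-coloured check weight 28 mm across, 46 mm tall, bystander; origin under its centre.
- weight_100g: Steel check weight 22 mm across, 37 mm tall, bystander; origin under its centre.
- striker: Chromed round striker 68 x 84 x 22 mm, bystander; origin under its centre.
- bend_rest: Steel bend-test support with two rollers, 50 x 140 x 43 mm, bystander; origin under its centre.
Things that resemble listed ones, but are neither listed nor needed, are in the scene too. There is more than one size of the stand; the job needs the largest.

How it is judged:
On the way, in this order (a step that is already met when the one before it is completed fails the run):
1. the fork key sits fully down over the flats of the head, handle on the rest on the free side of the pin, and is let go (horizontal distance between fork and head below 0.006 m and z of fork in the frame of head between -0.003 and 0.0035 m and angle between the z axis of fork_key and the z axis of stand, either way round below 0.06 rad and angle between the x axis of fork_key and the x axis of stand, either way round below 0.12 rad and y of fork_key in the frame of stop_pin below -0.006 m and x of fork_key in the frame of stop_pin above 0 m and contact force between the fingers and fork_key below 0.1 N), for 0.2 s.
2. with the key in place and not held, the lock ring is up against its seat and firmly tight: the key bears on the pin with more than 3 N while the fingers turn the ring (all of step 1 and contact force between fork_key and stop_pin above 3 N and contact force between the fingers and anything else above 1 N), for 0.2 s.
At the end, for the whole second after the job is handed in: The key rests, let go, fully down over the flats (fork point within 6 mm sideways and 3.5 mm in height of the head point, level, within 0.12 rad of the stand, handle on the free side of the pin); the ring has not been turned back; the barrel is within 0.2 rad of its setting (all of step 1 and value of joint lock_ring above 1 rad and value of joint barrel between -0.2 and 0.2 rad and linear speed of fork_key below 0.01 m/s); the robot touches nothing.
It fails at once if the barrel turns more than 0.2 rad from its setting (value of joint barrel above 0.2 rad or value of joint barrel below -0.2 rad).
It fails at once if the ring is forced: the key presses on the pin with more than 10 N (about 1.35 N m on the ring) (contact force between fork_key and stop_pin above 10 N).
It fails at once if a bystander (weights, striker, bend-test support) is moved more than 20 mm (distance of any of weight_500g, weight_200g, weight_100g, striker, bend_rest from where it was at the start of the episode above 0.02 m).
It also fails if it takes over 64 s, if anything falls off the work surface, if the arm or the gripper's body presses on something with over 40 N, if the wrist force passes 120 N, or if a joint passes its speed limit or range.

### The arm

A 6-joint arm with a two-finger parallel gripper is mounted at the origin on a cart in front of the work surface, level with it; the furniture and walls round the work are solid. World frame = base frame: x ahead of the robot, y to its left, z up, the work surface at z = 0. Lengths are in m, angles in rad, forces in N, time in s.
With the tool pointing down it reaches from about 0.3 to 0.875 m from the base axis. Payload 6.4 kg.
Tool frame: the origin (TCP) lies midway between the tips of the shut fingers; the grasp point (between the pads) lies 19 mm behind it; z points along the fingers, x is the direction in which the jaws open and shut, and the axes are right-handed (so a half turn about z gives the same grasp; the last joint's range is limited). The gripper opens to 85 mm and grips with 20 to 120 N. Pads are 22 mm wide; open, the fingers measure 114 mm over their backs; the gripper's body (76 mm by 85 mm) begins 54 mm behind the grasp point. The pads swing forward as they close: fully open they stand 13 mm farther back than shut.
Start: joints at [-1.325, 0.181, 1.607, -0, 1.354, -0.206], TCP at [0.251, -0.517, 0.231] pointing down, gripper open.
Joint ranges: [-2.99, 2.99], [-0.89, 2.07], [0.3, 2.58], [-1.14, 4.28], [0, 2.63], [-3.12, 3.12]. Speed limits (rad/s): [2.57, 2.57, 3.01, 3.14, 3.14, 3.14].

### API

Orientations are given as [roll, pitch, yaw] about the fixed x, y, z axes, in that order (R = Rz(yaw) Ry(pitch) Rx(roll)).
In Python, from plant import arm gives the robot as it stands.
- The arm moves only by the tool drive_tool, never from a script. Its argument "moves" is a list of rows, each a list of 7 numbers: the shift along the tool's x, y, z in cm, then the turn, a rotation vector about the tool's x, y, z in degrees, then the gripper's target within -1 to 1 (fully open at 1, half-way at 0, shut at -1). In form: [[tx, ty, tz, ax, ay, az, grip], ...]. A call has 1 to 12 rows; each row is the pose to reach, as a shift and turn from the pose commanded when the call began, along the tool's axes at that moment; what a row does not reach only later rows make up. A row lasts 1/8 s, in which the tool goes at most 62.5 mm and 10.7 degrees, less where a joint would pass 70% of its speed; a pose out of reach is approached as far as the arm can. A call with a gripper value outside its range is refused whole. The fingers move at their own pace and stop on an object; the grip force is fixed at half the most. Time passes only in rows, so rows that repeat a pose let the fingers close. It gives the time, the measured TCP pose, the force and the opening at its end, in the units of the state.
- arm.observe(): the state, without advancing time (a new reading comes with each control period).
- arm.get_image(name): name is "side" or "top"; returns the picture (384x512x3 uint8, red, green, blue); there is no depth.
- arm.camera_info(name): a dict with "fx", "fy", "cx", "cy" (pixels), "k1" (the pictures are not rectified: a ray, as slopes to the right and down, at radius r is drawn at 1 + k1 r^2 times it, then the intrinsics apply), "world_from_camera" (4x4, takes a point from camera to world coordinates). Camera axes: x right, y up, looking along -z (the intrinsics and any distortion apply to the point x, -y, -z); pixel columns grow to the right and rows downward; lengths in m; the calibration is good to about 2 mm. A picture is of the moment at which its call begins. camera_info takes no time and is no camera call.
- arm.finish_job(): hands the job in, once; it reports no verdict.
The state is a dict: "time_s": time; "q": joint angles; "qvel": joint speeds; "joint_torque": joint torques, N m; "eef_pos": TCP position; "ee_rot": TCP orientation; "wrist_force": force on the tool from outside, world axes, zero at the start; "torque": the same for the moment, N m; "grip_width": finger opening in m.
Only numpy, scipy, OpenCV 4.12 (cv2) and the standard library are available. Lean on these libraries where they do the work, as an engineer would, in place of code of your own. Each camera call takes 0.05 s, during which the arm holds its last target.

## Working session

There is one attempt and no reset: what is moved stays moved. The work goes in short steps, Python scripts to look and compute and a tool call to move; the robot and the scene stay as the last step left them, time stands still between calls to the robot, and variables do not carry over. Pictures are saved under pics/ and viewed, and the job is handed in when it is done.

Besides the shell and the picture viewer there is one more tool, called after ">>>" as name(argument=value, ...) on one line, values as JSON. drive_tool: Moves the arm, as the interface text tells. Its arguments: {"type":"object","properties":{"moves":{"type":"array","items":{"type":"array","items":{"type":"number"}}}},"required":["moves"]}

```bash
ls; mkdir -p pics; python3 - <<'E'
from plant import arm
import cv2,numpy as np
print(arm.observe())
for n in("side","top"):
    im=arm.get_image(n); cv2.imwrite(f"pics/{n}0.png",im[:,:,::-1]); print(n,arm.camera_info(n))
E
```

```text
pics
{'time_s': 0.0, 'q': array([-1.32531579e+00,  1.81547791e-01,  1.60797509e+00, -2.29298386e-05,
        1.35379771e+00, -2.06295817e-01]), 'qvel': array([ 1.07403848e-03,  1.59992372e-04,  2.16045118e-03,  4.02340604e-04,
       -1.08492522e-03, -1.98442660e-05]), 'joint_torque': array([-3.03317202e-04, -4.44875336e+01, -3.51330686e+01, -2.29536372e-04,
        9.12929914e-03, -4.63933148e-06]), 'eef_pos': array([ 0.25090244, -0.51677397,  0.23039626]), 'ee_rot': array([-3.14126062e+00,  1.69588808e-03, -1.11901474e+00]), 'wrist_force': array([ 0.01429355, -1.20627833,  0.23505353]), 'torque': array([0.01138595, 0.04028461, 0.07222657]), 'grip_width': 0.0856641527777003}
side {'fx': 498.857681136516, 'fy': 498.857681136516, 'cx': 256.9447767875466, 'cy': 196.8983944732572, 'k1': -0.19962928617519948, 'world_from_camera': array([[ 0.80417824,  0.31989234, -0.50096532, -0.34754849],
       [-0.5943674 ,  0.42572891, -0.68226263, -1.24034037],
       [-0.00497517,  0.84641821,  0.5324955 ,  0.91650177],
       [ 0.        ,  0.        ,  0.        ,  1.        ]])}
top {'fx': 475.6056005124531, 'fy': 475.6056005124531, 'cx': 257.5537034344172, 'cy': 189.678071423574, 'k1': -0.18952500663674002, 'world_from_camera': array([[ 0.01311071,  0.97919836, -0.20248132,  0.1003356 ],
       [-0.99990049,  0.01389363,  0.00244571, -0.15244013],
       [ 0.00520804,  0.20242911,  0.97928307,  1.83956418],
       [ 0.        ,  0.        ,  0.        ,  1.        ]])}
```

View pics/side0.png

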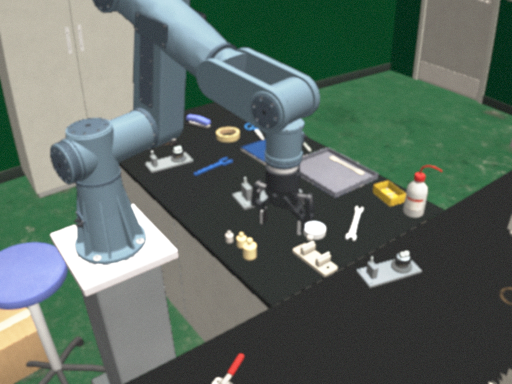

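View pics/top0.png

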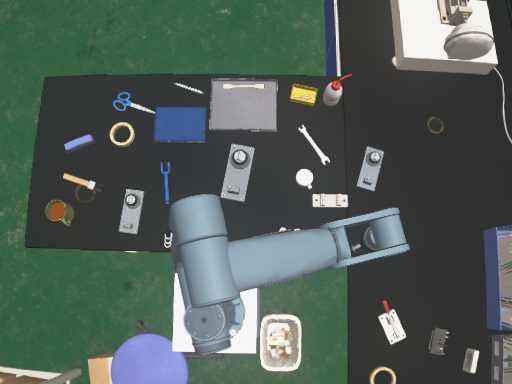

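```bash
cat > h.py <<'E'
import numpy as np,cv2
from plant import arm
def info(n): return arm.camera_info(n)
def ray(n,u,v):
    c=info(n); 
    K=np.array([[c['fx'],0,c['cx']],[0,c['fy'],c['cy']],[0,0,1.]])
    p=cv2.undistortPointsIter(np.array([[[u,v]]],float),K,np.array([c['k1'],0,0,0]),None,None,(3,100,1e-12)).ravel()
    T=c['world_from_camera']; d=T[:3,:3]@np.array([p[0],-p[1],-1]); return T[:3,3],d
def plane(n,u,v,z):
    o,d=ray(n,u,v); return o+d*(z-o[2])/d[2]
def proj(n,P):
    c=info(n); T=c['world_from_camera']; p=T[:3,:3].T@(np.array(P,float)-T[:3,3])
    a,b=p[0]/-p[2],-p[1]/-p[2]; s=1+c['k1']*(a*a+b*b); return np.array([c['fx']*a*s+c['cx'],c['fy']*b*s+c['cy']])
def shot(n,name,crop=None,s=1):
    im=arm.get_image(n)[:,:,::-1].copy(); cv2.imwrite(f"pics/raw_{name}.png",im)
    if crop: x0,y0,x1,y1=crop; im=im[y0:y1,x0:x1]
    if s!=1: im=cv2.resize(im,None,fx=s,fy=s,interpolation=cv2.INTER_CUBIC)
    cv2.imwrite(f"pics/{name}.png",im)
E
python3 - <<'E'
import cv2
im=cv2.imread('pics/top0.png')[130:220,150:270]
cv2.imwrite('pics/c0.png',cv2.resize(im,None,fx=6,fy=6,interpolation=cv2.INTER_CUBIC))
from h import *
for u,v in((240,157),(234,182),(167,198),(167,165),(131,200),(374,157)): print(u,v,plane('top',u,v,.03))
E
```

```text
240 157 [ 0.60513862 -0.08598899  0.03      ]
234 182 [ 0.50375583 -0.06472499  0.03      ]
167 198 [0.43639355 0.19524525 0.03      ]
167 165 [0.56902395 0.20229874 0.03      ]
131 200 [0.42618038 0.33810944 0.03      ]
374 157 [ 0.61447412 -0.62066165  0.03      ]
```

View pics/c0.png

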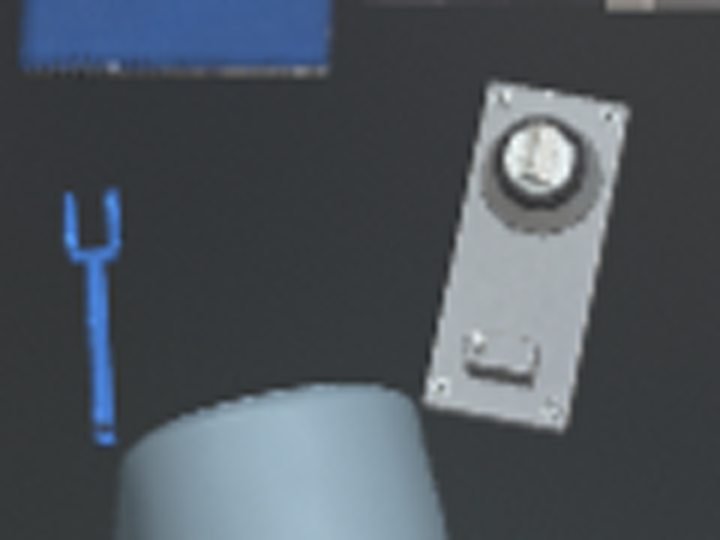

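```bash
cat > meas.py <<'E'
from h import *
def stand(fn):
    im=cv2.imread(fn); hsv=cv2.cvtColor(im,cv2.COLOR_BGR2HSV)
    m=((hsv[...,2]>95)&(hsv[...,1]<50)).astype(np.uint8); r=np.zeros_like(m); r[138:206,212:262]=1; m&=r
    m=cv2.morphologyEx(m,cv2.MORPH_CLOSE,np.ones((5,5),np.uint8))
    c=max(cv2.findContours(m,0,2)[0],key=cv2.contourArea)
    P=np.array([plane('top',x,y,.012)[:2] for x,y in c[:,0].astype(float)],np.float32)
    return cv2.minAreaRect(P),cv2.boundingRect(c)
def key(fn,cam,z,box):
    im=cv2.imread(fn); hsv=cv2.cvtColor(im,cv2.COLOR_BGR2HSV)
    m=((hsv[...,0]>95)&(hsv[...,0]<125)&(hsv[...,1]>130)&(hsv[...,2]>120)).astype(np.uint8)
    r=np.zeros_like(m); x0,y0,x1,y1=box; r[y0:y1,x0:x1]=1; m&=r
    ys,xs=np.nonzero(m); P=np.array([plane(cam,x,y,z)[:2] for x,y in zip(xs.astype(float),ys.astype(float))],np.float32)
    return m,P
E
python3 - <<'E'
from meas import *
f='pics/top0.png'
r,bb=stand(f); print(r,bb); print(cv2.boxPoints(r))
m,P=key(f,'top',.01,(150,150,185,210)); print(len(P)); r=cv2.minAreaRect(P); print(r); print(cv2.boxPoints(r))
# handle line
h=P[P[:,0]<0.53]; l=cv2.fitLine(h,cv2.DIST_L2,0,.01,.01).ravel(); print(l,P[:,0].min(),P[:,0].max())
E
```

```text
((0.5467036366462708, -0.06749682128429413), (0.11164943873882294, 0.23365053534507751), 79.9376449584961) (216, 143, 39, 59)
[[ 0.42192167 -0.10205116]
 [ 0.6519782  -0.14287454]
 [ 0.6714856  -0.03294248]
 [ 0.44142908  0.0078809 ]]
158
((0.5034006834030151, 0.21046361327171326), (0.16796721518039703, 0.03245048597455025), 3.1546144485473633)
[[0.41865146 0.2220426 ]
 [0.42043722 0.18964128]
 [0.5881499  0.19888462]
 [0.58636415 0.23128594]]
[0.99427646 0.10683799 0.47601143 0.20424867] 0.4200628 0.58668756
```

```bash
python3 - <<'E'
from meas import *
im=cv2.imread('pics/top0.png').astype(float)
# blueness weight
w=np.clip(im[...,0]-im[...,2]-15,0,None); 
pts=[]
for v in range(158,206):
    row=w[v,158:176]; 
    if row.sum()<100: continue
    u=(row*np.arange(158,176)).sum()/row.sum(); p=plane('top',u,v,.01); pts.append(p[:2]); print(v,round(u,2),round(row.sum()),p[:2].round(4))
pts=np.array(pts); i=(pts[:,0]<.575)&(pts[:,0]>.435)
print(np.polyfit(pts[i,0],pts[i,1],1))
c=lambda x,y:plane('top',150+(x+.5)/6-.5,130+(y+.5)/6-.5,.012)[:2]
C=np.array([c(488,81),c(630,105),c(565,432),c(422,405)]);print(C, np.linalg.norm(np.roll(C,-1,0)-C,axis=1))
for z,x,y in((.057,540,162),(.082,537,157),(.086,478,338)): print(plane('top',150+(x+.5)/6-.5,130+(y+.5)/6-.5,z))
E
```

```text
162 165.66 319 [0.5866 0.2124]
163 165.25 448 [0.5824 0.2138]
164 165.16 465 [0.5783 0.2139]
165 165.01 476 [0.5741 0.2143]
166 164.8 474 [0.57   0.2149]
167 164.63 456 [0.5659 0.2153]
168 164.48 443 [0.5617 0.2157]
169 164.3 464 [0.5576 0.2162]
170 164.69 476 [0.5535 0.2144]
171 165.24 628 [0.5494 0.212 ]
172 165.01 851 [0.5453 0.2127]
173 164.96 602 [0.5412 0.2126]
174 165.38 333 [0.5371 0.2107]
175 165.46 330 [0.5331 0.2102]
176 165.56 359 [0.529  0.2096]
177 165.6 369 [0.5249 0.2092]
178 165.62 374 [0.5208 0.2088]
179 165.66 392 [0.5167 0.2085]
180 165.71 395 [0.5127 0.2081]
181 165.73 394 [0.5086 0.2078]
182 165.75 390 [0.5046 0.2075]
183 165.69 404 [0.5005 0.2075]
184 165.85 363 [0.4964 0.2066]
185 165.93 337 [0.4924 0.2061]
186 165.93 342 [0.4883 0.2059]
187 166.05 336 [0.4843 0.2052]
188 166.25 327 [0.4803 0.2041]
189 166.33 325 [0.4762 0.2036]
190 166.35 334 [0.4722 0.2033]
191 166.5 352 [0.4682 0.2025]
192 166.54 368 [0.4642 0.2022]
193 166.56 372 [0.4601 0.2019]
194 166.6 373 [0.4561 0.2015]
195 166.63 388 [0.4521 0.2012]
196 166.67 383 [0.4481 0.2008]
197 166.69 381 [0.4441 0.2005]
198 166.67 413 [0.4401 0.2004]
199 166.67 401 [0.4361 0.2002]
200 166.81 254 [0.4321 0.1994]
202 167.26 311 [0.4241 0.1972]
203 167.77 345 [0.4202 0.195 ]
[0.12011933 0.14685663]
[[ 0.66765033 -0.04759627]
 [ 0.65218393 -0.14282864]
 [ 0.4299882  -0.1037392 ]
 [ 0.4465233  -0.01007553]] [0.09648012 0.22560791 0.095112   0.2242877 ]
[ 0.59926502 -0.08532429  0.057     ]
[ 0.59555758 -0.08427585  0.082     ]
[ 0.47588503 -0.04986122  0.086     ]
```

```bash
cat >> h.py <<'E'
def plan(p,yawdeg):
    s=arm.observe(); R=cv2.Rodrigues(np.zeros(3))[0]
    from scipy.spatial.transform import Rotation as Ro
    R=Ro.from_euler('xyz',s['ee_rot']); d=R.inv().apply(np.array(p)-s['eef_pos'])*100
    T=Ro.from_euler('xyz',[np.pi,0,np.radians(yawdeg)]); rv=np.degrees((R.inv()*T).as_rotvec())
    print('shift cm',d.round(2),'rot deg',rv.round(2),'yaw now',np.degrees(s['ee_rot'][2]).round(2))
E
python3 -c "
from h import *
plan((.4957,.2066,.12),-83.7)"
```

```text
shift cm [-54.38 -53.6   11.15] rot deg [-0.    0.09 19.59] yaw now -64.11
```

>>> drive_tool(moves=[[-10,-10,0,0,0,5,1],[-54.4,-53.6,5,0,0.1,19.6,1],[-54.4,-53.6,5,0,0.1,19.6,1],[-54.4,-53.6,5,0,0.1,19.6,1],[-54.4,-53.6,5,0,0.1,19.6,1],[-54.4,-53.6,5,0,0.1,19.6,1],[-54.4,-53.6,5,0,0.1,19.6,1],[-54.4,-53.6,5,0,0.1,19.6,1],[-54.4,-53.6,5,0,0.1,19.6,1],[-54.4,-53.6,11,0,0.1,19.6,1],[-54.4,-53.6,11,0,0.1,19.6,1],[-54.4,-53.6,11,0,0.1,19.6,1]])

```text
time_s: 1.6
eef_pos: [0.4875, 0.1831, 0.1302]
ee_rot: [-3.141, -0.002, -1.461]
wrist_force: [0.4, -0.4, 0.9]
grip_width: 0.0856
```

```bash
python3 - <<'E'
from h import *
shot('side','s1',(110,80,310,280),4)
shot('top','t1',(140,120,270,230),6)
plan((.4957,.2066,.12),-83.7)
E
```

```text
shift cm [-2.   -1.24  0.75] rot deg [ 0.28 -0.02  0.27] yaw now -83.43
```

View pics/s1.png

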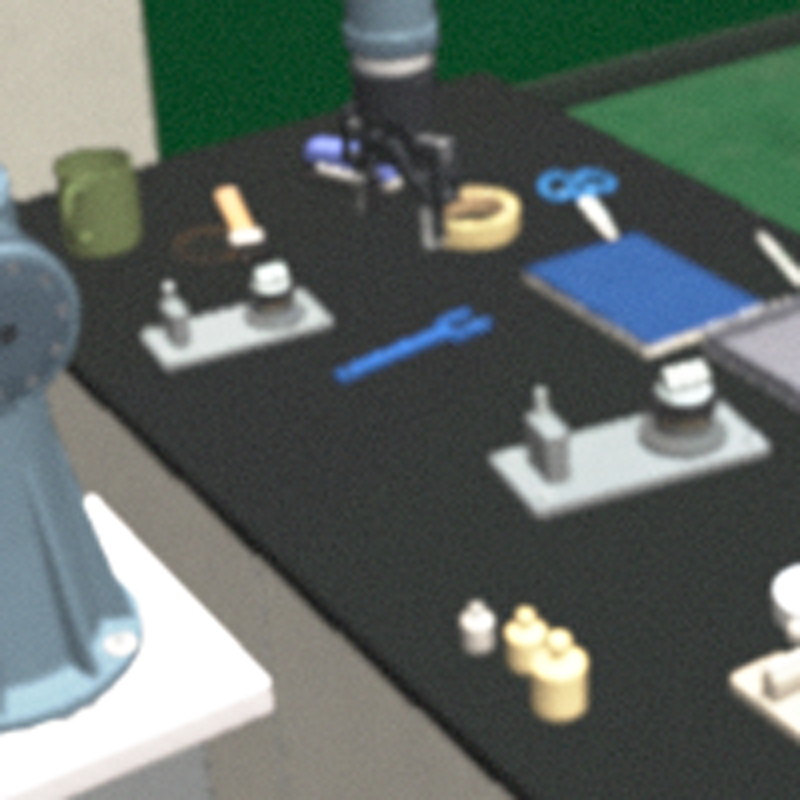

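View pics/t1.png

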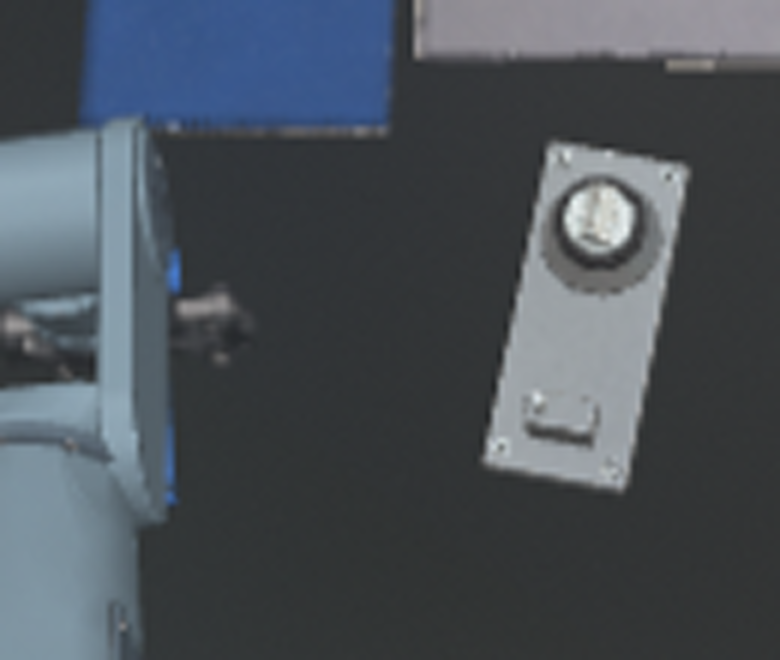

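```bash
python3 - <<'E'
from meas import *
m,P=key('pics/raw_s1.png','side',.008,(185,150,240,180)); print(len(P)); r=cv2.minAreaRect(P); print(r)
h=P[(P[:,0]<0.53)&(P[:,0]>.43)]; l=cv2.fitLine(h,cv2.DIST_L2,0,.01,.01).ravel(); print(l,np.degrees(np.arctan2(l[1],l[0])),l[3]+(.4957-l[2])*l[1]/l[0],P[:,0].min(),P[:,0].max())
s=lambda x,y,z:plane('side',110+(x+.5)/4-.5,80+(y+.5)/4-.5,z).round(4)
t=lambda x,y,z:plane('top',140+(x+.5)/6-.5,120+(y+.5)/6-.5,z).round(4)
print('plate corners',s(490,460,.012),s(541,517,.012),s(770,447,.012))
print('pin top',s(541,392,.084),t(537,397,.084))
for p in [(.6008,-.085,.06),(.6008,-.085,.082)]:
    a=proj('side',p);b=proj('top',p); print('pred',(a-[110,80])*4,(b-[140,120])*6)
im=cv2.imread('pics/raw_s1.png')[165:205,225:310]; im2=cv2.imread('pics/raw_t1.png')[140:172,222:258]
a=cv2.resize(im,None,fx=9,fy=9,interpolation=cv2.INTER_CUBIC);cv2.imwrite('pics/s1h.png',a)
cv2.imwrite('pics/t1h.png',cv2.resize(im2,None,fx=16,fy=16,interpolation=cv2.INTER_CUBIC))
E
```

```text
196
((0.504534900188446, 0.19845005869865417), (0.17710499465465546, 0.05284685268998146), 12.105988502502441)
[0.9902925  0.13899937 0.48080778 0.20217328] 7.989948 0.20426358 0.41531858 0.5912278
plate corners [ 0.444  -0.0185  0.012 ] [ 0.4279 -0.117   0.012 ] [ 0.6501 -0.1467  0.012 ]
pin top [ 0.4753 -0.0522  0.084 ] [ 0.4769 -0.0491  0.084 ]
pred [680.78859683 386.10308691] [596.90428585 215.95522806]
pred [681.27898216 363.82417075] [595.81223786 206.62083728]
```

View pics/s1h.png

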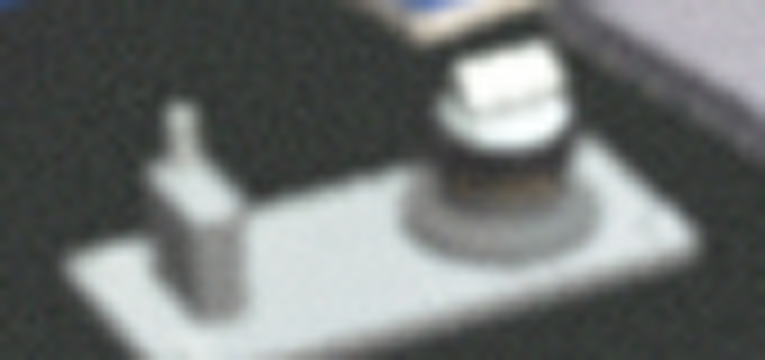

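View pics/t1h.png

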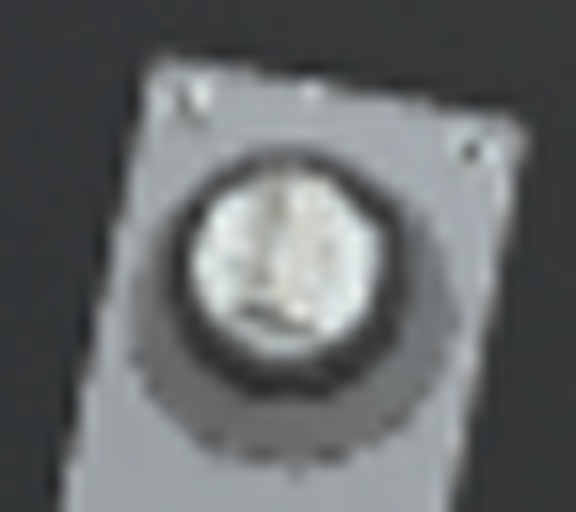

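```bash
python3 -c "
from h import *
plan((.4957,.2057,.004),-83.3)"
```

```text
shift cm [-1.91 -1.29 12.35] rot deg [ 0.28 -0.02 -0.13] yaw now -83.43
```

>>> drive_tool(moves=[[0,0,5,0,0,0,1],[0,0,5,0,0,0,1],[0,0,5,0,0,0,1]])

```text
time_s: 2.08
eef_pos: [0.4878, 0.1805, 0.0822]
ee_rot: [-3.141, -0.002, -1.462]
wrist_force: [0.2, 0.4, 0.4]
grip_width: 0.0852
```

```bash
python3 -c "
from h import *
plan((.4957,.2057,.004),-83.3)"
```

```text
shift cm [-2.43 -1.05  7.82] rot deg [-0.05 -0.1  -0.46] yaw now -83.76
```

>>> drive_tool(moves=[[-2.4,-1,3,0,0,0,1],[-2.4,-1,6,0,0,0,1],[-2.4,-1,7.8,0,0,0,1],[-2.4,-1,7.8,0,0,0,1]])

```text
time_s: 2.58
eef_pos: [0.4945, 0.2053, 0.0031]
ee_rot: [3.141, -0.002, -1.462]
wrist_force: [-0.3, 0.2, 0.1]
grip_width: 0.0853
```

```bash
python3 - <<'E'
from h import *
plan((.4957,.2057,.004),-83.3)
shot('side','s2',(170,120,270,195),8)
shot('top','t2',(140,140,200,220),8)
E
```

```text
shift cm [-0.03 -0.12 -0.09] rot deg [ 0.03 -0.1  -0.45] yaw now -83.75
```

View pics/s2.png

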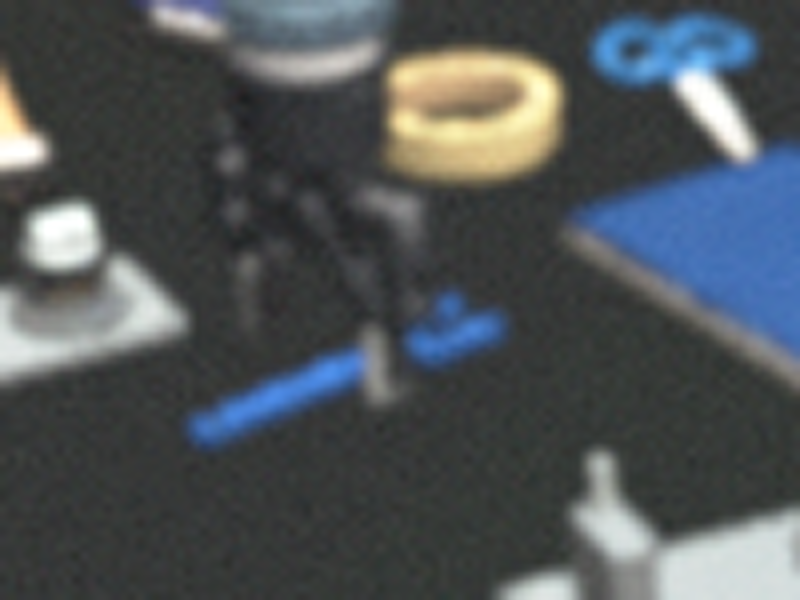

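View pics/t2.png

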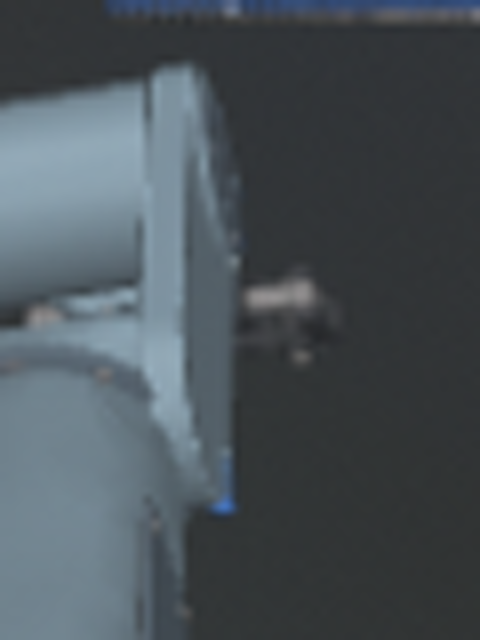

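>>> drive_tool(moves=[[0,0,0,0,0,0,-1],[0,0,0,0,0,0,-1],[0,0,0,0,0,0,-1],[0,0,0,0,0,0,-1],[0,0,0,0,0,0,-1],[0,0,0,0,0,0,-1]])

```text
time_s: 3.42
eef_pos: [0.4948, 0.2058, 0.0033]
ee_rot: [-3.141, -0.002, -1.461]
wrist_force: [-2.2, -0.8, 5.7]
grip_width: 0.0094
```

>>> drive_tool(moves=[[0,0,-2,0,0,0,-1],[0,0,-6,0,0,0,-1],[0,0,-12,0,0,0,-1],[0,0,-15,0,0,0,-1],[0,0,-15,0,0,0,-1]])

```text
time_s: 4.05
eef_pos: [0.4964, 0.2064, 0.1554]
ee_rot: [-3.136, -0.001, -1.461]
wrist_force: [-1.0, -0.6, -1.9]
grip_width: 0.0099
```

```bash
python3 - <<'E'
from h import *
print(arm.observe()['grip_width'])
shot('side','s3',(170,80,270,195),6)
shot('top','t3',(140,140,200,220),8)
E
```

```text
0.009905186491794596
```

View pics/s3.png

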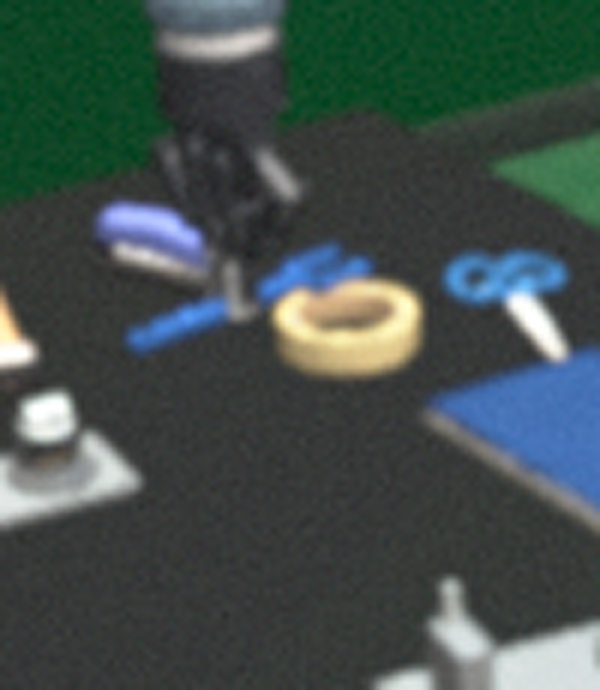

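```bash
python3 -c "
from h import *
plan((.526,-.072,.125),-99.8)"
```

```text
shift cm [27.97 -0.16  2.73] rot deg [ 0.06 -0.11 16.08] yaw now -83.72
```

>>> drive_tool(moves=[[4,0,0,0,0,2,-1],[8,0,0,0,0,4,-1],[12,0,0,0,0,7,-1],[16,-0.1,0,0,0,10,-1],[20,-0.1,0,0,0,13,-1],[24,-0.1,1,0,0,15,-1],[28,-0.2,2,0,-0.1,16,-1],[28,-0.2,2.7,0,-0.1,16,-1],[28,-0.2,2.7,0,-0.1,16,-1]])

```text
time_s: 5.28
eef_pos: [0.5254, -0.0713, 0.1239]
ee_rot: [3.137, 0.001, -1.741]
wrist_force: [-0.8, 0.3, -1.2]
grip_width: 0.0098
```

```bash
python3 - <<'E'
from h import *
plan((.526,-.072,.125),-99.8)
shot('side','s4',(225,130,325,210),8)
shot('top','t4',(205,130,275,210),8)
E
```

```text
shift cm [ 0.06 -0.07 -0.11] rot deg [0.27 0.08 0.06] yaw now -99.74
```

View pics/s4.png

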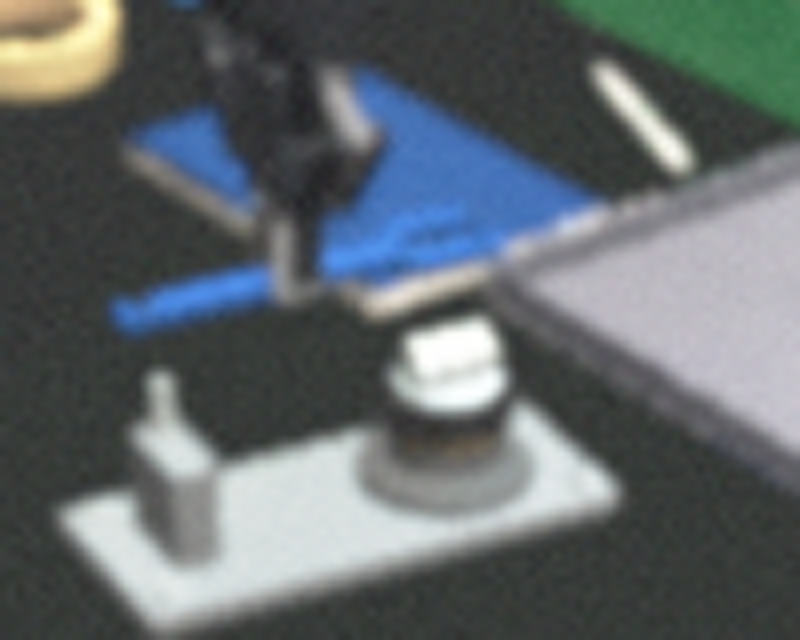

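View pics/t4.png

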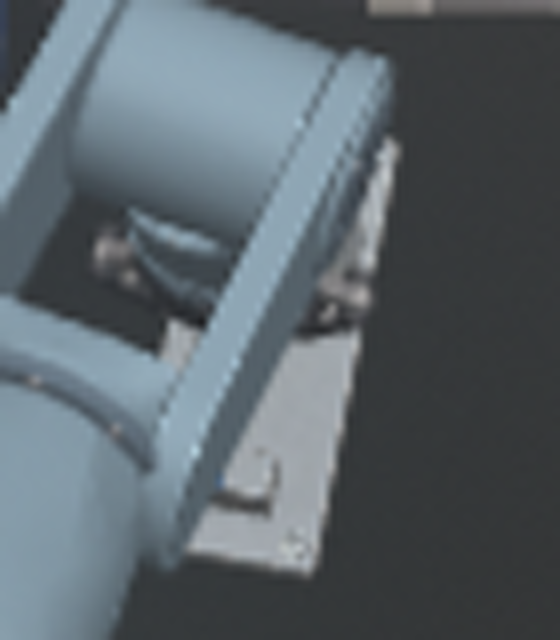

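```bash
cat > ov.py <<'E'
from h import *
def key_pts(o,yaw,z):
    c,s=np.cos(yaw),np.sin(yaw); f=lambda x,y,h:(o[0]+c*x-s*y,o[1]+s*x+c*y,z+h)
    return [[f(-.078,-.006,h),f(-.078,.006,h),f(.047,.006,h),f(.054,.018,h),f(.094,.018,h),f(.094,.011,h),f(.054,.011,h),f(.054,-.011,h),f(.094,-.011,h),f(.094,-.018,h),f(.054,-.018,h),f(.047,-.006,h)] for h in(0,.01)]
def stand_pts(o,yaw):
    c,s=np.cos(yaw),np.sin(yaw); f=lambda x,y,z:(o[0]+c*x-s*y,o[1]+s*x+c*y,z)
    L=[[f(-.165,-.048,.012),f(.06,-.048,.012),f(.06,.048,.012),f(-.165,.048,.012)]]
    L.append([f(-.018,-.01,.072),f(.018,-.01,.072),f(.018,.01,.072),f(-.018,.01,.072)]); L.append([f(-.018,0,.082),f(.018,0,.082)])
    L.append([f(-.141,-.022,.06),f(-.119,-.022,.06),f(-.119,.022,.06),f(-.141,.022,.06)]); L.append([f(-.13,.013,.06),f(-.13,.013,.086)])
    L.append([f(.0225*np.cos(a),.0225*np.sin(a),.06) for a in np.linspace(0,6.28,24)])
    return L
def draw(raw,cam,crop,s,polys,out):
    x0,y0,x1,y1=crop; im=cv2.resize(cv2.imread(raw)[y0:y1,x0:x1],None,fx=s,fy=s,interpolation=cv2.INTER_CUBIC)
    for P,col in polys:
        q=np.array([((proj(cam,p)-[x0,y0]+.5)*s) for p in P]); cv2.polylines(im,[q.round().astype(int)],True,col,1)
    cv2.imwrite(out,im)
E
python3 - <<'E'
from ov import *
y=np.radians(-9.8)
polys=[(p,(0,0,255)) for p in stand_pts((.6008,-.085),y)]+[(p,(0,255,255)) for p in key_pts((.5264,-.0715),np.radians(-9.74),.121)]
draw('pics/raw_s4.png','side',(225,130,325,210),8,polys,'pics/o4.png')
draw('pics/raw_t1.png','top',(205,130,275,210),8,polys,'pics/ot1.png')
E
```

```text
(no output)
```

View pics/o4.png

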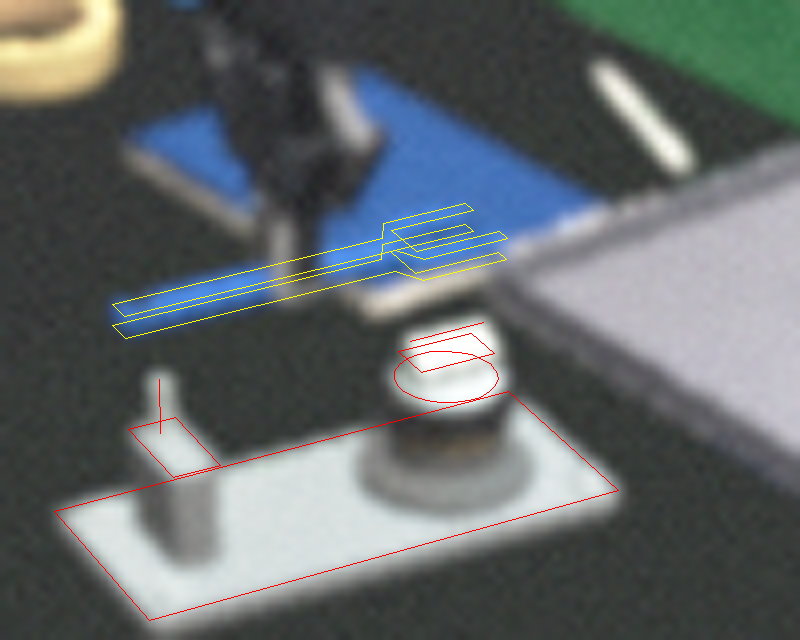

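View pics/ot1.png

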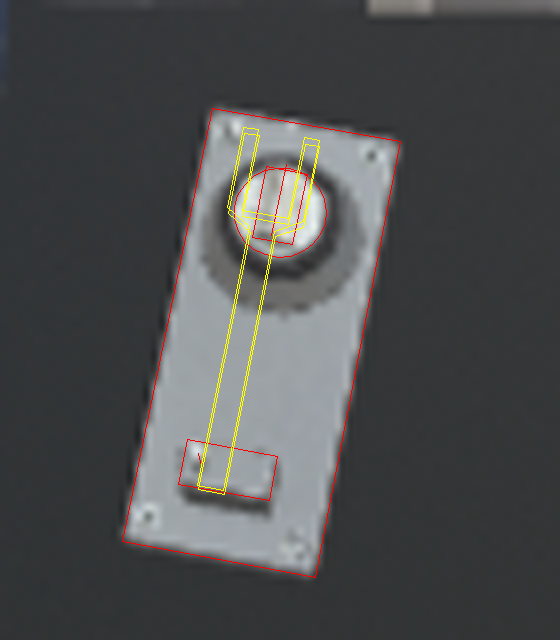

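>>> drive_tool(moves=[[0.25,-0.1,1.5,0,0,0,-1],[0.25,-0.1,3,0.2,0,0,-1],[0.25,-0.1,3.5,0.2,0,0,-1],[0.25,-0.1,3.5,0.2,0,0,-1]])

```text
time_s: 5.88
eef_pos: [0.5273, -0.0745, 0.0907]
ee_rot: [-3.139, 0.0, -1.74]
wrist_force: [-0.4, -0.6, -1.0]
grip_width: 0.0098
```

```bash
cat > chk.py <<'E'
import sys
from ov import *
n=sys.argv[1]
s=arm.observe(); p=s['eef_pos']; y=s['ee_rot'][2]+np.pi/2
print(p,s['ee_rot'],s['wrist_force'],s['torque'],s['grip_width'],s['time_s'])
o=p[:2]+.001*np.array([np.cos(y),np.sin(y)])
polys=[(q,(0,0,255)) for q in stand_pts((.6008,-.085),np.radians(-9.8))]+[(q,(0,255,255)) for q in key_pts(o,y,p[2]-.003)]
shot('side',n)
draw(f'pics/raw_{n}.png','side',(225,140,305,205),10,[],f'pics/a{n}.png')
draw(f'pics/raw_{n}.png','side',(225,140,305,205),10,polys,f'pics/o{n}.png')
E
python3 chk.py s5
```

```text
[ 0.52732243 -0.07446276  0.09069092] [-3.13908220e+00  4.69760086e-04 -1.74021829e+00] [-0.42979764 -0.64397653 -0.9536713 ] [-0.00852158  0.04196612 -0.02675887] 0.009787653004860848 5.875
```

View pics/as5.png

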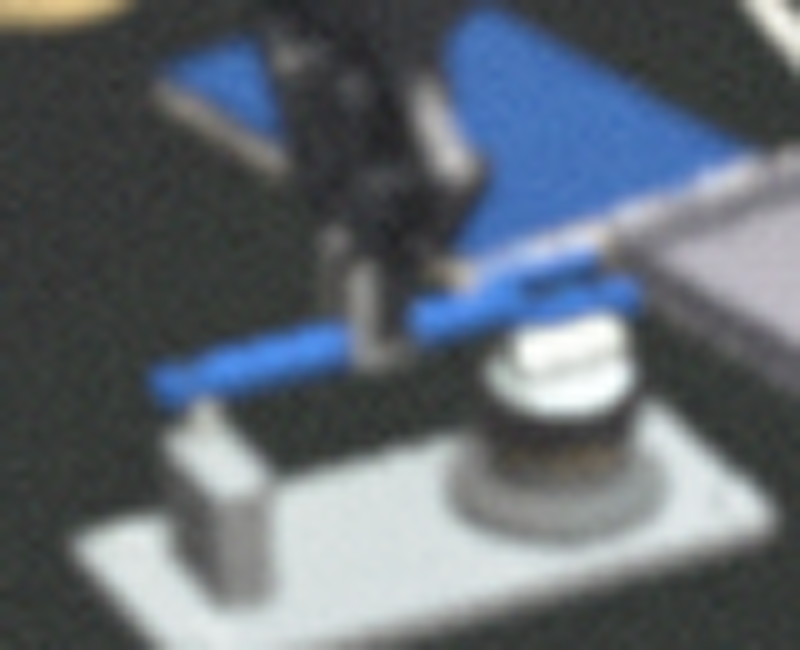

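View pics/os5.png

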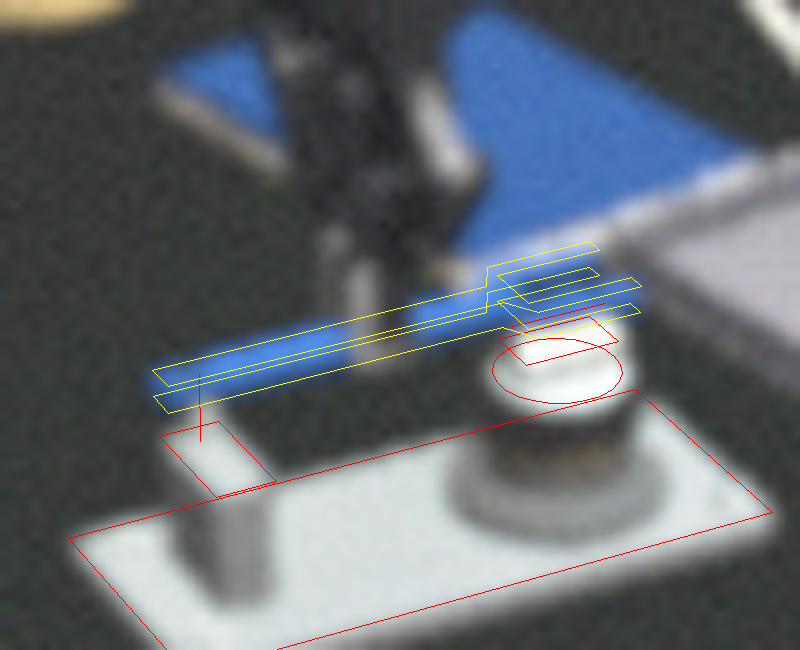

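>>> drive_tool(moves=[[0,0,0.4,0,0,0,-1],[0,0,0.8,0,0,0,-1],[0,0,1.2,0,0,0,-1],[0,0,1.4,0,0,0,-1],[0,0,1.4,0,0,0,-1]])

```text
time_s: 6.55
eef_pos: [0.5278, -0.0747, 0.0773]
ee_rot: [-3.138, 0.0, -1.74]
wrist_force: [-0.4, -0.5, -1.0]
grip_width: 0.0098
```

```bash
python3 chk.py s6
```

```text
[ 0.52775956 -0.07472735  0.07725822] [-3.13799010e+00  2.33835332e-04 -1.74034346e+00] [-0.42504405 -0.51965788 -1.04826194] [ 0.0112065  -0.00107178 -0.0079658 ] 0.009763110240629973 6.55
```

View pics/as6.png

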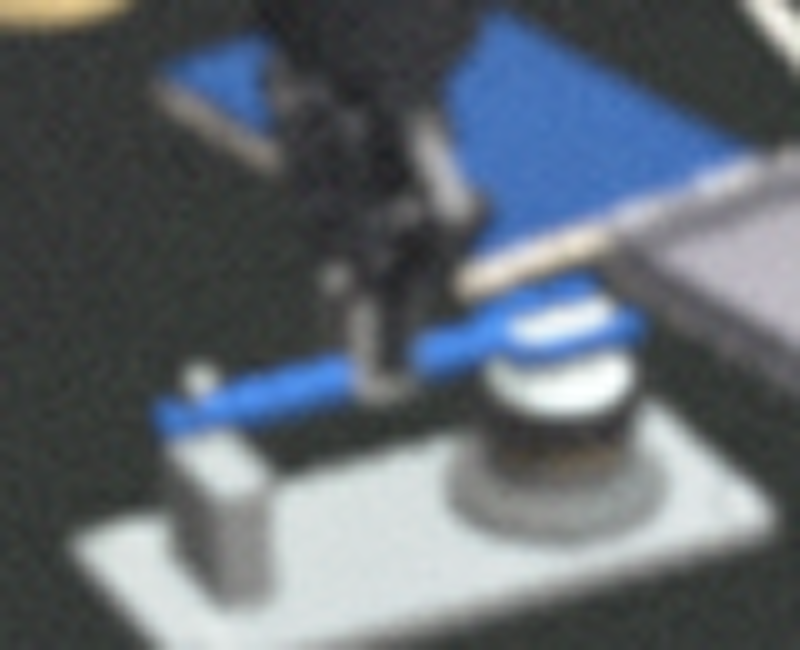

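>>> drive_tool(moves=[[0,0.12,0.3,0,0,0,-1],[0,0.12,0.6,0,0,0,-1],[0,0.12,0.8,0,0,0,-1],[0,0.12,0.8,0,0,0,-1]])

```text
time_s: 7.1
eef_pos: [0.5266, -0.0743, 0.0692]
ee_rot: [-3.138, 0.001, -1.74]
wrist_force: [0.8, 2.4, -1.2]
grip_width: 0.0097
```

```bash
python3 chk.py s7
```

```text
[ 0.52656935 -0.07429589  0.06916126] [-3.13815502e+00  5.05987238e-04 -1.74019672e+00] [ 0.82993301  2.36924928 -1.1956404 ] [ 0.37479583 -0.08387285  0.13457946] 0.009677626114605736 7.1
```

View pics/as7.png

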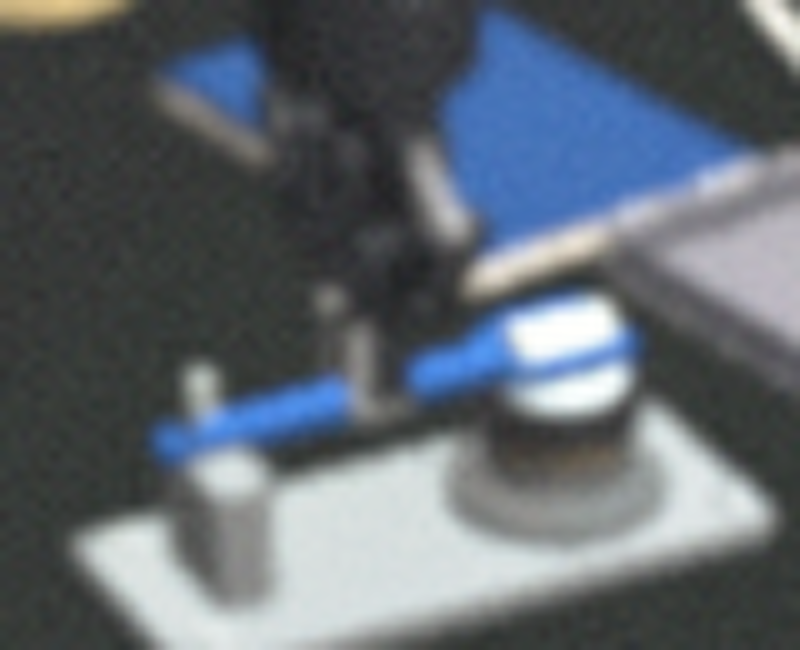

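>>> drive_tool(moves=[[-0.1,0,0.0,0,0,0,-1],[-0.1,0,0.3,0,0,0,-1],[-0.1,0,0.5,0,0,0,-1],[-0.1,0,0.5,0,0,0,-1]])

```text
time_s: 7.65
eef_pos: [0.5267, -0.0736, 0.0642]
ee_rot: [-3.138, 0.0, -1.74]
wrist_force: [-0.1, -0.2, -2.0]
grip_width: 0.0097
```

```bash
python3 chk.py s8
```

```text
[ 0.52673982 -0.07362847  0.06416465] [-3.13809382e+00  1.88322816e-04 -1.74047122e+00] [-0.14673229 -0.21482152 -1.96887031] [ 0.01105724  0.08849271 -0.01618575] 0.009691922054981573 7.65
```

View pics/as8.png

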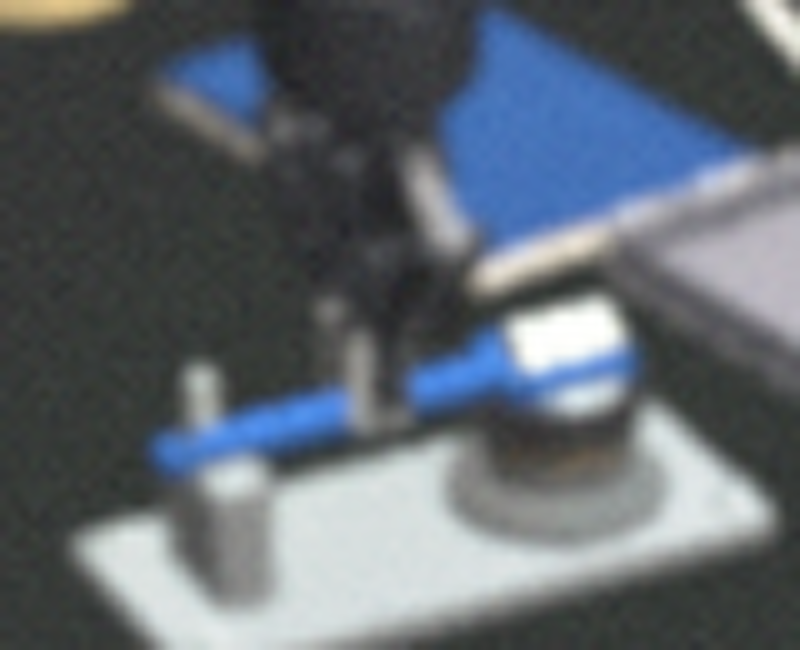

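>>> drive_tool(moves=[[0,0,0.1,0,0,0,-1],[0,0,0.15,0,0,0,-1],[0,0,0.15,0,0,0,-1]])

```text
time_s: 8.07
eef_pos: [0.527, -0.0737, 0.0633]
ee_rot: [-3.137, 0.0, -1.74]
wrist_force: [-2.5, 0.5, 3.7]
grip_width: 0.0097
```

>>> drive_tool(moves=[[0,0,0.1,0,0,0,0],[0,0,0.1,0,0,0,0],[0,0,0.1,0,0,0,0],[0,0,0.1,0,0,0,0],[0,0,0.1,0,0,0,0]])

```text
time_s: 8.7
eef_pos: [0.527, -0.0736, 0.062]
ee_rot: [-3.138, 0.0, -1.74]
wrist_force: [0.2, -0.4, 0.5]
grip_width: 0.0431
```

```bash
python3 chk.py s9
```

```text
[ 0.52698371 -0.07360392  0.06196534] [-3.13752350e+00  1.46873731e-04 -1.74034478e+00] [ 0.17201213 -0.35898688  0.48613807] [ 0.00029407 -0.02499868  0.00308186] 0.04308620963892008 8.7
```

View pics/as9.png

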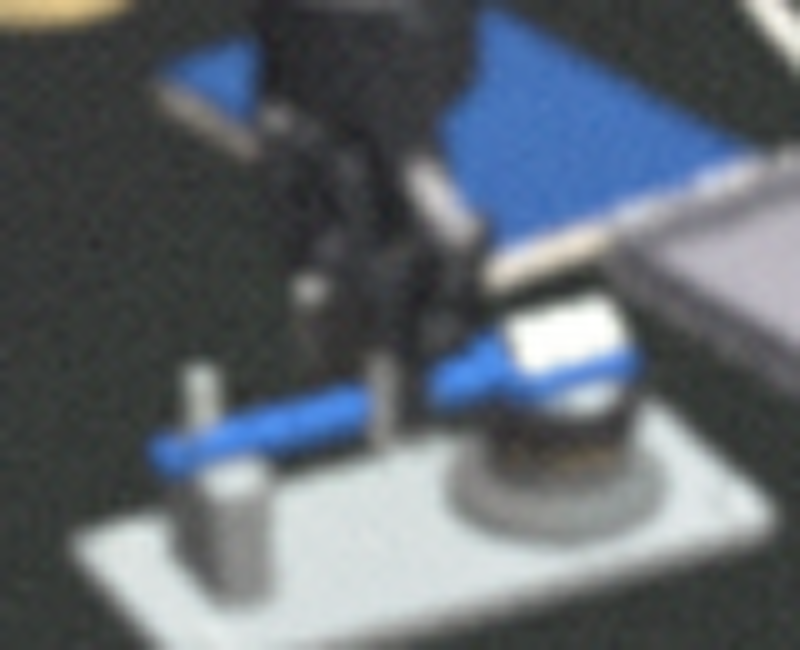

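>>> drive_tool(moves=[[0,0,-1,0,0,0,0.1],[0,0,-3.5,0,0,0,0.5],[0,0,-7,0,0,0,1],[0,0,-8,0,0,0,1],[0,0,-8,0,0,0,1]])

```text
time_s: 9.38
eef_pos: [0.5271, -0.0737, 0.1426]
ee_rot: [-3.136, -0.0, -1.74]
wrist_force: [0.1, -0.8, -0.1]
grip_width: 0.0855
```

```bash
python3 chk.py s10; python3 -c "
from h import *
plan((.601,-.0862,.12),-66)"
```

```text
[ 0.52705184 -0.07371243  0.14263802] [-3.13586318e+00 -1.52716822e-04 -1.74038680e+00] [ 0.13462996 -0.79322268 -0.12893348] [-0.04715763  0.02317168  0.03861044] 0.08550855366785973 9.375
shift cm [-0.   -7.57  2.18] rot deg [ -0.21  -0.05 -33.72] yaw now -99.72
```

View pics/as10.png

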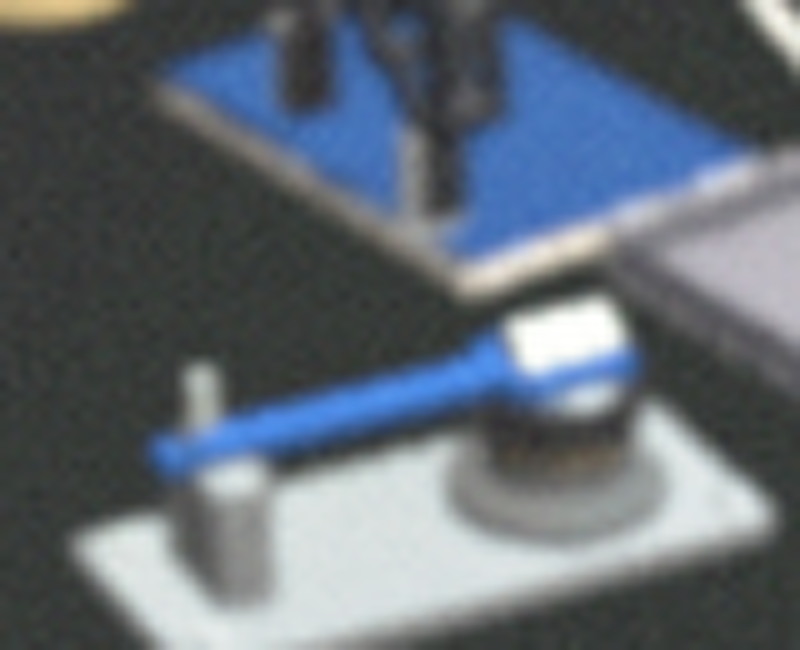

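>>> drive_tool(moves=[[0,-3,0,0,0,-9,1],[0,-6,0,0,0,-18,1],[0,-7.6,1,-0.2,0,-27,1],[0,-7.6,2,-0.2,0,-33.7,1],[0,-7.6,2.2,-0.2,0,-33.7,1]])

```text
time_s: 10.05
eef_pos: [0.6, -0.0858, 0.1174]
ee_rot: [3.138, 0.002, -1.153]
wrist_force: [-0.0, 1.1, 0.1]
grip_width: 0.0852
```

```bash
python3 - <<'E'
from ov import *
plan((.601,-.0862,.026),-66)
shot('side','s11',(225,120,325,205),8)
shot('top','t11')
y=np.radians(-9.72); o=np.array((.5271,-.0737))+.001*np.array([np.cos(y),np.sin(y)])
polys=[(q,(0,0,255)) for q in stand_pts((.601,-.0862),np.radians(-9.8))]+[(q,(0,255,255)) for q in key_pts(o,y,.06)]
draw('pics/raw_s11.png','side',(225,140,305,205),10,polys,'pics/os11.png')
draw('pics/raw_t11.png','top',(205,130,275,210),8,polys,'pics/ot11.png')
E
```

```text
shift cm [ 0.1  -0.11  9.14] rot deg [ 0.2   0.13 -0.08] yaw now -66.08
```

View pics/s11.png

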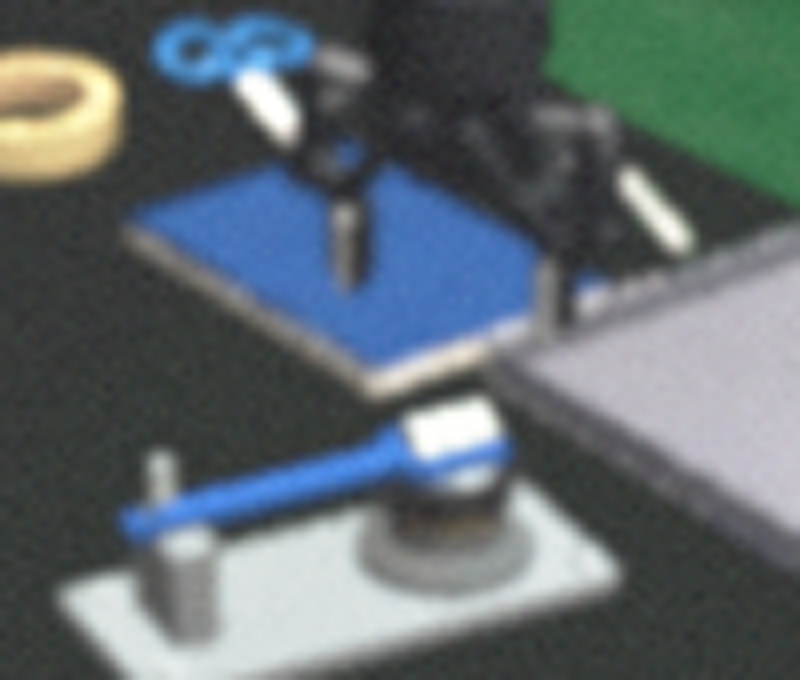

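View pics/os11.png

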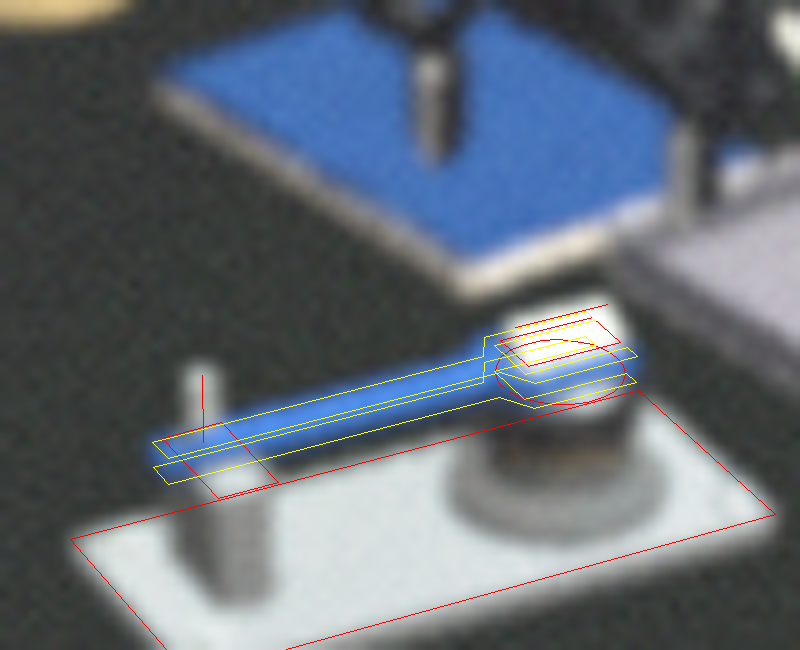

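View pics/ot11.png

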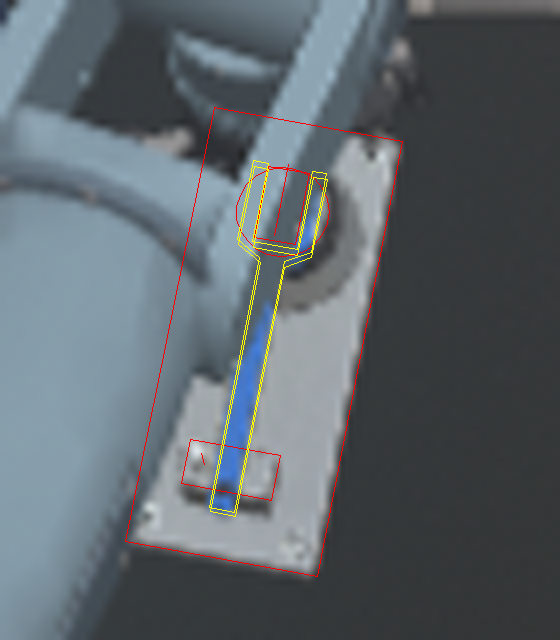

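>>> drive_tool(moves=[[0.1,-0.15,0,0.2,0.1,0,1],[0.1,-0.15,2,0.2,0.1,0,1],[0.1,-0.15,4,0.2,0.1,0,1],[0.1,-0.15,6,0.2,0.1,0,1],[0.1,-0.15,7.5,0.2,0.1,0,1],[0.1,-0.15,8.5,0.2,0.1,0,1],[0.1,-0.15,9,0.2,0.1,0,1],[0.1,-0.15,9,0.2,0.1,0,1]])

```text
time_s: 11.15
eef_pos: [0.6036, -0.0868, 0.0302]
ee_rot: [-3.138, -0.003, -1.152]
wrist_force: [-0.4, -0.3, 0.3]
grip_width: 0.0855
```

```bash
python3 - <<'E'
from ov import *
plan((.6015,-.0862,.027),-66); s=arm.observe(); print(s['torque'])
shot('side','s12',(225,130,325,205),8)
E
```

```text
shift cm [-0.14  0.17  0.32] rot deg [-0.21 -0.16 -0.01] yaw now -66.01
[ 0.02856736 -0.01282567  0.03926889]
```

View pics/s12.png

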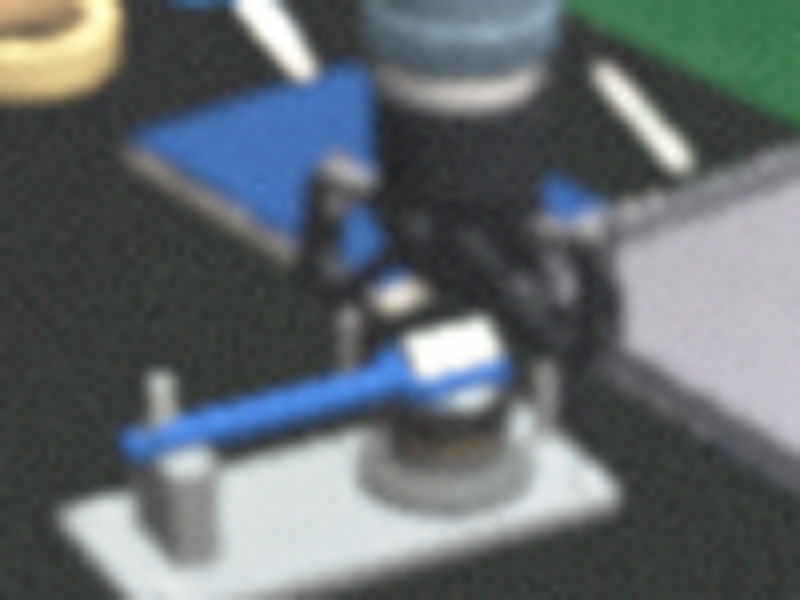

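>>> drive_tool(moves=[[-0.14,0.17,0.2,-0.2,-0.1,0,1],[-0.14,0.17,0.35,-0.2,-0.1,0,1],[-0.14,0.17,0.35,-0.2,-0.1,0,1]])

```text
time_s: 11.58
eef_pos: [0.6013, -0.0862, 0.0268]
ee_rot: [-3.141, -0.001, -1.152]
wrist_force: [0.2, 0.1, -0.1]
grip_width: 0.0855
```

```bash
python3 - <<'E'
from ov import *
plan((.6015,-.0862,.027),-66); s=arm.observe(); print(s['torque'],s['wrist_force'])
print((proj('side',(.6015,-.0862,.043))-[225,130])*8)
for sgn in(1,-1): 
  p=np.array([.6015,-.0862,.04])+sgn*.0425*np.array([.407,-.914,0]); print((proj('side',p)-[225,130])*8)
E
```

```text
shift cm [ 0.01 -0.01 -0.02] rot deg [-0.01 -0.06 -0.02] yaw now -66.02
[-0.0498851   0.04363672  0.0348732 ] [ 0.1509546   0.14234874 -0.05333733]
[443.81526771 406.86954855]
[531.7212522  437.24891907]
[357.33795135 388.93988515]
```

Aligned. Close on the ring.

>>> drive_tool(moves=[[0,0,0,0,0,0,-1],[0,0,0,0,0,0,-1],[0,0,0,0,0,0,-1],[0,0,0,0,0,0,-1]])

```text
time_s: 12.08
eef_pos: [0.6011, -0.0853, 0.0274]
ee_rot: [3.141, 0.0, -1.152]
wrist_force: [-3.5, 4.8, 7.2]
grip_width: 0.0586
```

```bash
cat > st.py <<'E'
from h import *
s=arm.observe(); print(s['time_s'],s['eef_pos'].round(4),'yaw',np.degrees(s['ee_rot'][2]).round(2),'F',s['wrist_force'].round(2),'T',s['torque'].round(3),s['grip_width'].round(4),'q6',s['q'][5].round(3),'tq6',s['joint_torque'][5].round(3))
E
python3 st.py
```

```text
Traceback (most recent call last):
  File "st.py", line 2, in <module>
    s=arm.observe(); print(s['time_s'],s['eef_pos'].round(4),'yaw',np.degrees(s['ee_rot'][2]).round(2),'F',s['wrist_force'].round(2),'T',s['torque'].round(3),s['grip_width'].round(4),'q6',s['q'][5].round(3),'tq6',s['joint_torque'][5].round(3))
                                                                                                                                                              ^^^^^^^^^^^^^^^^^^^^^
AttributeError: 'float' object has no attribute 'round'
```

```bash
sed -i "s/s\['grip_width'\].round(4)/round(s['grip_width'],4)/" st.py; python3 st.py
```

```text
12.075 [ 0.6011 -0.0853  0.0274] yaw -66.0 F [-3.47  4.84  7.24] T [ 0.358  0.505 -0.079] 0.0586 q6 0.816 tq6 -0.072
```

>>> drive_tool(moves=[[-0.12,0,-0.05,0,0,0,-1],[-0.12,0,-0.05,0,0,0,-1],[-0.12,0,-0.05,0,0,0,-1]])

```text
time_s: 12.45
eef_pos: [0.601, -0.0851, 0.0275]
ee_rot: [-3.141, -0.001, -1.152]
wrist_force: [-1.5, 0.3, 4.2]
grip_width: 0.0584
```

```bash
python3 st.py
```

```text
12.45 [ 0.601  -0.0851  0.0275] yaw -66.01 F [-1.48  0.34  4.23] T [-0.12   0.161  0.048] 0.0584 q6 0.817 tq6 0.048
```

>>> drive_tool(moves=[[0,0,0,0,0,2,-1],[0,0,0,0,0,4,-1],[0,0,0,0,0,6,-1],[0,0,0,0,0,8,-1],[0,0,0,0,0,8,-1]])

```text
time_s: 13.08
eef_pos: [0.601, -0.0853, 0.0275]
ee_rot: [-3.141, -0.001, -1.294]
wrist_force: [-1.3, 0.4, 4.6]
grip_width: 0.058
```

```bash
python3 st.py; python3 chk.py s13
```

```text
13.075 [ 0.601  -0.0853  0.0275] yaw -74.12 F [-1.29  0.4   4.6 ] T [-0.266  0.22  -0.015] 0.058 q6 0.958 tq6 0.091
[ 0.60104626 -0.08529505  0.02748045] [-3.14103365e+00 -1.41183230e-03 -1.29367975e+00] [-1.28925388  0.40075392  4.59795939] [-0.2661399   0.22022399 -0.01478685] 0.05795275477390593 13.075
```

View pics/as13.png

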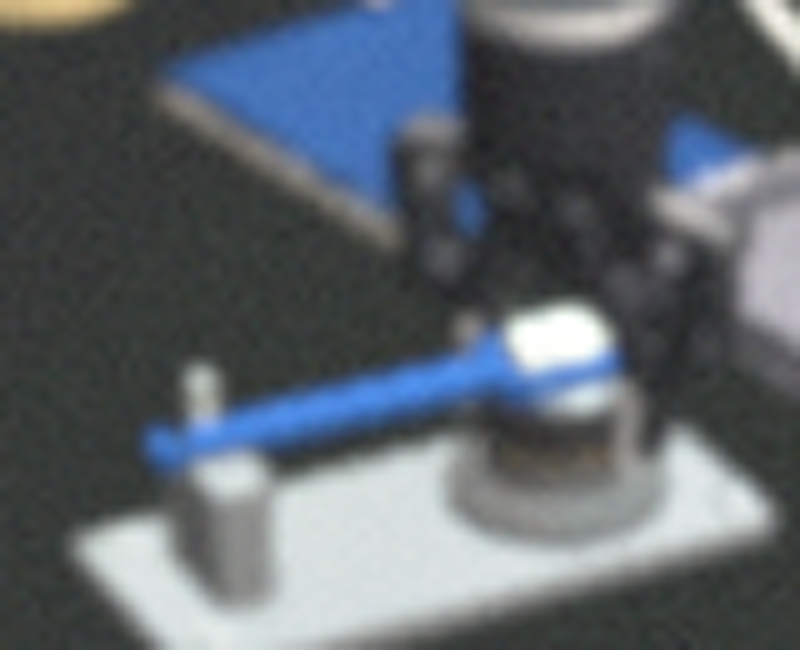

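>>> drive_tool(moves=[[0,0,0,0,0,1,-1],[0,0,0,0,0,2,-1],[0,0,0,0,0,2,-1]])

```text
time_s: 13.5
eef_pos: [0.6011, -0.0853, 0.0275]
ee_rot: [-3.141, -0.001, -1.328]
wrist_force: [-1.3, 0.6, 5.5]
grip_width: 0.0581
```

```bash
python3 st.py; python3 chk.py s14
```

```text
13.5 [ 0.6011 -0.0853  0.0275] yaw -76.11 F [-1.33  0.63  5.49] T [-0.277  0.184 -0.055] 0.0581 q6 0.993 tq6 0.036
[ 0.6010567  -0.08530011  0.02746802] [-3.14098332e+00 -1.45694242e-03 -1.32834170e+00] [-1.32916714  0.63229071  5.48869365] [-0.27736029  0.18381519 -0.05479035] 0.058107280264977815 13.5
```

View pics/as14.png

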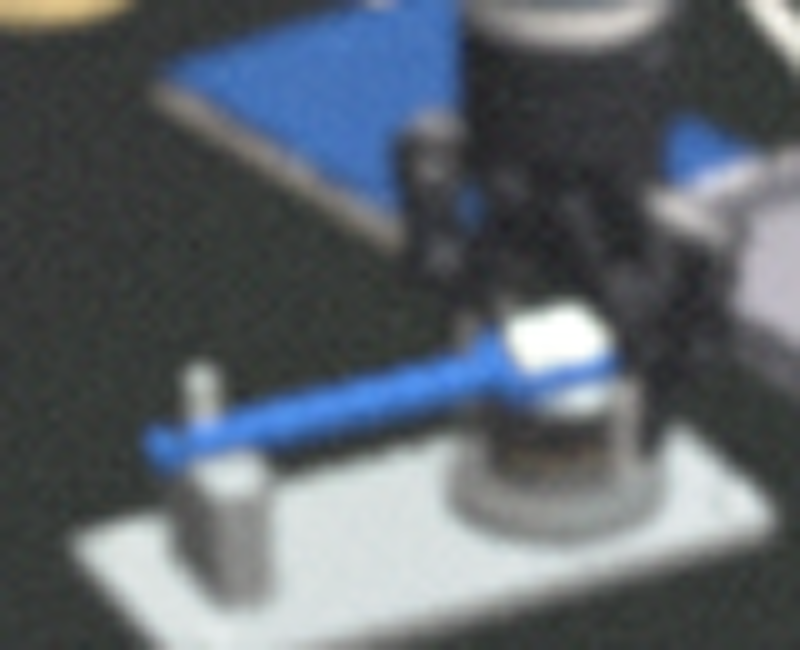

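>>> drive_tool(moves=[[0,0,0,0,0,2,-1],[0,0,0,0,0,4,-1],[0,0,0,0,0,6,-1],[0,0,0,0,0,8,-1],[0,0,0,0,0,8,-1]])

```text
time_s: 14.18
eef_pos: [0.6011, -0.0855, 0.0275]
ee_rot: [-3.141, -0.002, -1.468]
wrist_force: [-2.7, -0.4, 4.8]
grip_width: 0.0584
```

```bash
python3 st.py
```

```text
14.175 [ 0.6011 -0.0855  0.0275] yaw -84.12 F [-2.75 -0.4   4.83] T [-0.404  0.272 -0.056] 0.0584 q6 1.133 tq6 0.094
```

>>> drive_tool(moves=[[0,0,0,0,0,2,-1],[0,0,0,0,0,4,-1],[0,0,0,0,0,5,-1],[0,0,0,0,0,5,-1]])

```text
time_s: 14.68
eef_pos: [0.601, -0.0855, 0.0274]
ee_rot: [-3.141, -0.002, -1.555]
wrist_force: [-1.1, -0.4, 6.4]
grip_width: 0.0584
```

```bash
python3 st.py
```

```text
14.675 [ 0.601  -0.0855  0.0274] yaw -89.1 F [-1.06 -0.37  6.37] T [-0.43   0.342 -0.026] 0.0584 q6 1.22 tq6 0.042
```

>>> drive_tool(moves=[[0,0,0,0,0,2,-1],[0,0,0,0,0,4,-1],[0,0,0,0,0,6,-1]])

```text
time_s: 15.05
eef_pos: [0.601, -0.0857, 0.0275]
ee_rot: [-3.141, -0.002, -1.66]
wrist_force: [-1.5, -0.2, 5.5]
grip_width: 0.0585
```

```bash
python3 st.py; python3 chk.py s15;python3 st.py
```

```text
15.05 [ 0.601  -0.0857  0.0275] yaw -95.12 F [-1.53 -0.17  5.5 ] T [-0.519  0.321  0.402] 0.0585 q6 1.325 tq6 0.03
[ 0.60099056 -0.08565168  0.02749623] [-3.14068939e+00 -1.84555591e-03 -1.66015656e+00] [-1.53074128 -0.17383979  5.4966422 ] [-0.51882465  0.32148694  0.40165323] 0.05845347698143225 15.05
15.1 [ 0.601  -0.0857  0.0275] yaw -95.2 F [-2.85 -1.17  4.68] T [-0.587  0.35   0.256] 0.0584 q6 1.327 tq6 0.212
```

View pics/as15.png

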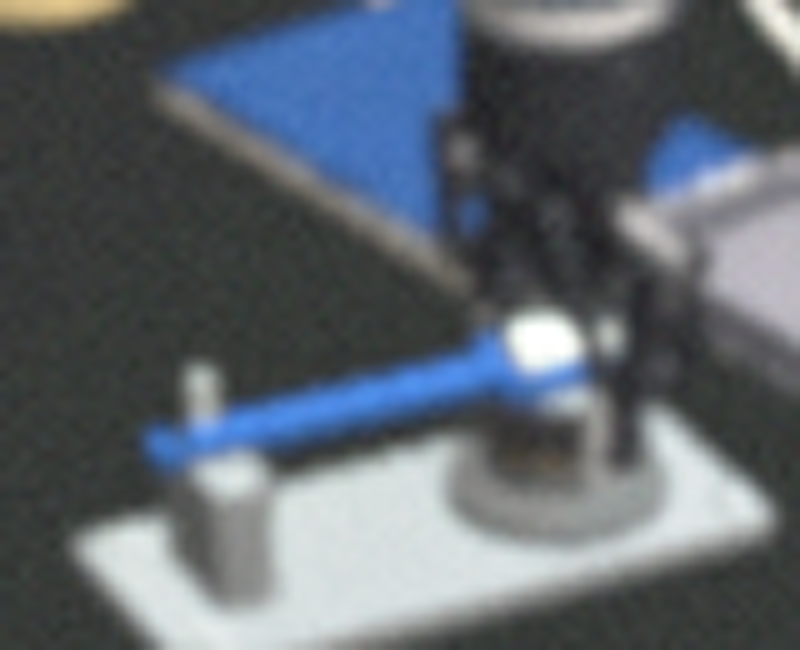

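>>> drive_tool(moves=[[0,0,0,0,0,0,-1],[0,0,0,0,0,0,-1]])

```text
time_s: 15.35
eef_pos: [0.601, -0.0857, 0.0275]
ee_rot: [-3.141, -0.002, -1.659]
wrist_force: [-2.1, -1.5, 3.7]
grip_width: 0.0581
```

```bash
python3 st.py
```

```text
15.35 [ 0.601  -0.0857  0.0275] yaw -95.08 F [-2.07 -1.49  3.7 ] T [-0.538  0.295  0.211] 0.0581 q6 1.324 tq6 0.167
```

>>> drive_tool(moves=[[0,0,0,0,0,1.5,-1],[0,0,0,0,0,3,-1],[0,0,0,0,0,3,-1]])

```text
time_s: 15.72
eef_pos: [0.601, -0.0857, 0.0275]
ee_rot: [-3.141, -0.002, -1.711]
wrist_force: [-1.6, -1.3, 6.2]
grip_width: 0.0582
```

```bash
python3 st.py
```

```text
15.725 [ 0.601  -0.0857  0.0275] yaw -98.04 F [-1.62 -1.29  6.19] T [-0.637  0.378  0.39 ] 0.0582 q6 1.376 tq6 0.526
```

>>> drive_tool(moves=[[0,0,0,0,0,1,-1],[0,0,0,0,0,1.5,-1],[0,0,0,0,0,1.5,-1]])

```text
time_s: 16.1
eef_pos: [0.601, -0.0857, 0.0275]
ee_rot: [-3.141, -0.002, -1.737]
wrist_force: [-1.9, -1.3, 5.8]
grip_width: 0.0582
```

```bash
python3 st.py; python3 chk.py s16; python3 st.py
```

```text
16.1 [ 0.601  -0.0857  0.0275] yaw -99.51 F [-1.93 -1.29  5.84] T [-0.603  0.396  0.601] 0.0582 q6 1.402 tq6 0.639
[ 0.60096874 -0.08571685  0.02750293] [-3.14059720e+00 -2.15388114e-03 -1.73676392e+00] [-1.92753855 -1.29344691  5.84186107] [-0.60337609  0.39618308  0.60078963] 0.058170740899544104 16.1
16.15 [ 0.6009 -0.0857  0.0275] yaw -99.51 F [-2.18 -1.04  4.68] T [-0.586  0.354  0.623] 0.0585 q6 1.402 tq6 0.619
```

View pics/as16.png

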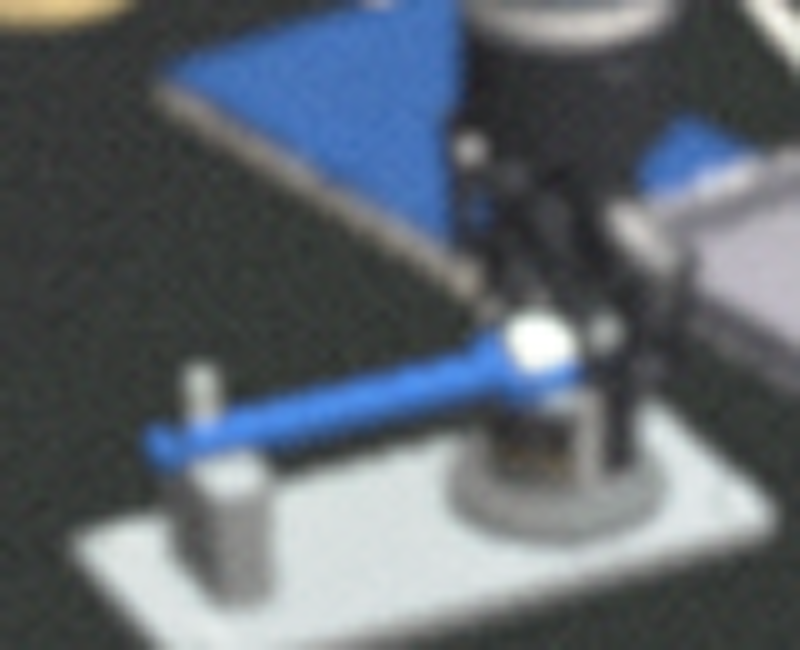

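>>> drive_tool(moves=[[0,0,0,0,0,0.7,-1],[0,0,0,0,0,1.3,-1],[0,0,0,0,0,1.3,-1],[0,0,0,0,0,1.3,-1]])

```text
time_s: 16.65
eef_pos: [0.6009, -0.0858, 0.0275]
ee_rot: [-3.141, -0.002, -1.759]
wrist_force: [-2.2, -0.8, 5.1]
grip_width: 0.0585
```

```bash
python3 st.py
```

```text
16.65 [ 0.6009 -0.0858  0.0275] yaw -100.79 F [-2.18 -0.82  5.08] T [-0.586  0.329  0.752] 0.0585 q6 1.425 tq6 0.714
```

>>> drive_tool(moves=[[0,0,0,0,0,0.3,-1],[0,0,0,0,0,0.3,-1],[0,0,0,0,0,0.3,-1]])

```text
time_s: 17.02
eef_pos: [0.6009, -0.0858, 0.0275]
ee_rot: [-3.141, -0.002, -1.764]
wrist_force: [-2.0, -1.1, 5.8]
grip_width: 0.0583
```

```bash
python3 st.py
```

```text
17.025 [ 0.6009 -0.0858  0.0275] yaw -101.09 F [-1.96 -1.1   5.81] T [-0.526  0.328  0.808] 0.0583 q6 1.43 tq6 0.782
```

>>> drive_tool(moves=[[0,0,0,0,0,0,1],[0,0,0,0,0,0,1],[0,0,0,0,0,0,1],[0,0,0,0,0,0,1],[0,0,0,0,0,0,1]])

```text
time_s: 17.65
eef_pos: [0.6008, -0.0851, 0.0272]
ee_rot: [-3.141, -0.001, -1.765]
wrist_force: [-0.1, -0.1, -0.8]
grip_width: 0.0854
```

```bash
python3 st.py; python3 chk.py s17
```

```text
17.65 [ 0.6008 -0.0851  0.0272] yaw -101.12 F [-0.06 -0.13 -0.79] T [-0.013 -0.046  0.007] 0.0854 q6 1.43 tq6 0.002
[ 0.60084275 -0.08507994  0.02720787] [-3.14088920e+00 -7.90606806e-04 -1.76486595e+00] [-0.06347009 -0.13328731 -0.78739817] [-0.01262083 -0.04595509  0.00737438] 0.08535381570606532 17.65
```

View pics/as17.png

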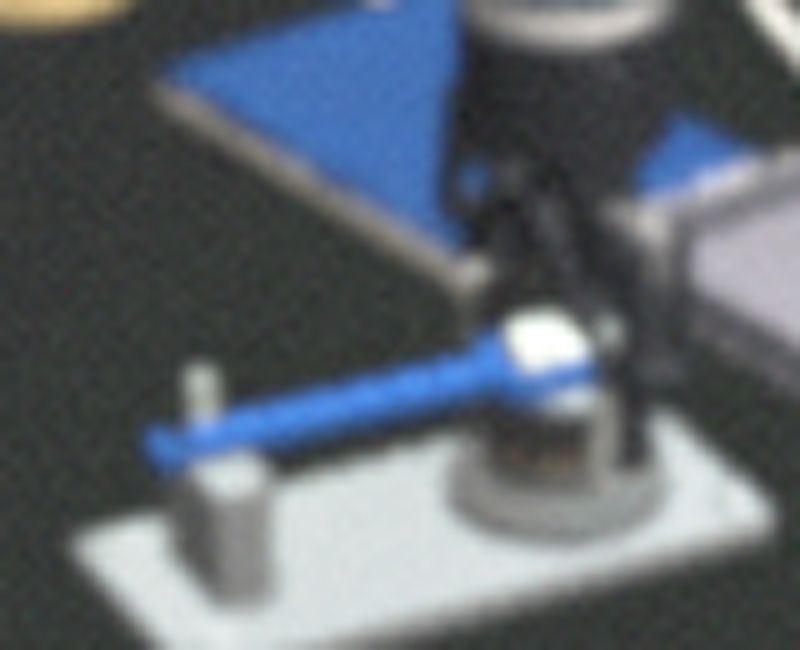

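>>> drive_tool(moves=[[0,0,-1,0,0,0,1],[0,0,-3,0,0,0,1],[0,0,-6,0,0,0,1],[0,0,-11,0,0,0,1],[0,0,-16,0,0,0,1],[0,0,-18,0,0,0,1],[0,0,-18,0,0,0,1]])

```text
time_s: 18.58
eef_pos: [0.6018, -0.0852, 0.2096]
ee_rot: [-3.137, -0.001, -1.765]
wrist_force: [0.1, -0.7, -0.3]
grip_width: 0.0853
```

>>> drive_tool(moves=[[-6,0,0,0,0,0,1],[-12,0,0,0,0,0,1],[-18,0,0,0,0,0,1],[-24,0,0,0,0,0,1],[-24,0,0,0,0,0,1],[-24,0,0,0,0,0,1]])

```text
time_s: 19.32
eef_pos: [0.6458, 0.1506, 0.2045]
ee_rot: [3.139, -0.002, -1.764]
wrist_force: [-0.5, 0.0, -0.0]
grip_width: 0.0855
```

```bash
python3 st.py; python3 - <<'E'
from ov import *
shot('side','s18'); shot('top','t18')
# key if at yaw -9.8-a about head
draw('pics/raw_s18.png','side',(225,140,305,205),10,[],'pics/as18.png')
polys=[(q,(0,0,255)) for q in stand_pts((.601,-.0862),np.radians(-9.8))]
draw('pics/raw_t18.png','top',(205,130,275,210),8,polys,'pics/ot18.png')
E
```

```text
19.325 [0.6458 0.1506 0.2045] yaw -101.06 F [-0.49  0.01 -0.01] T [-0.031 -0.009  0.035] 0.0855 q6 1.815 tq6 0.02
```

View pics/as18.png

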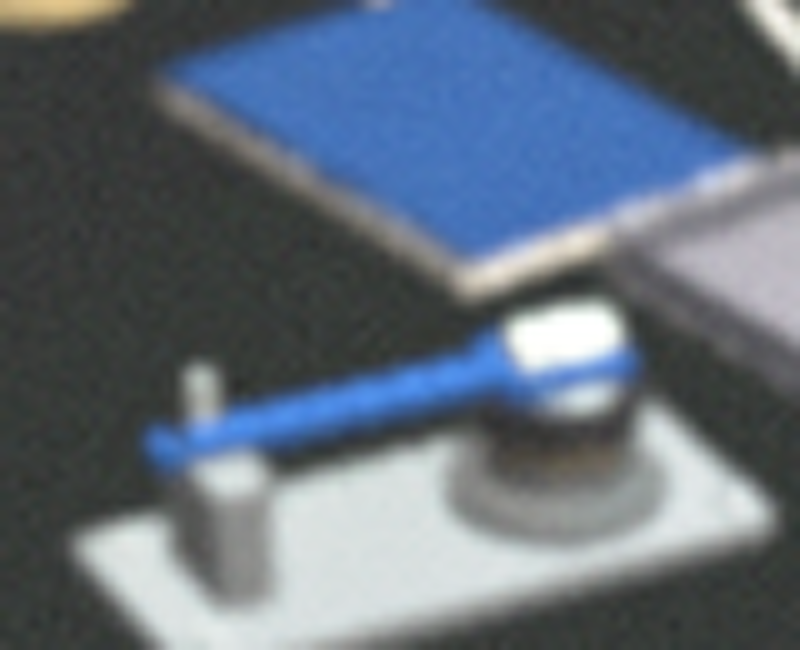

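View pics/ot18.png

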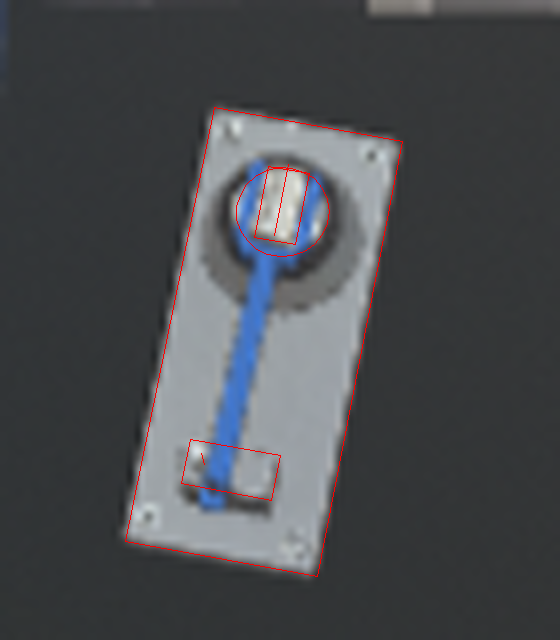

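View pics/raw_s18.png

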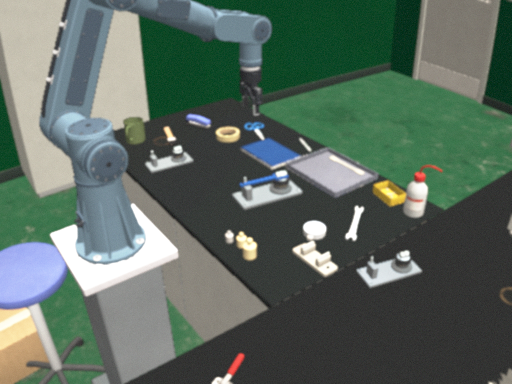

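```bash
python3 - <<'E'
from h import *
im=cv2.imread('pics/raw_t18.png').astype(float); w=np.clip(im[...,0]-im[...,2]-30,0,None)
P=[]
for v in range(164,193):
    r=w[v,226:246]; u=(r*np.arange(226,246)).sum()/r.sum(); P.append(plane('top',u,v,.07)[:2])
P=np.array(P); b=np.polyfit(P[:,0],P[:,1],1); print(np.degrees(np.arctan(b[0])), np.degrees(np.arctan(b[0]))+9.8)
# y offset at head axis in stand frame
print((np.polyval(b,.601)+.0862)*np.cos(np.arctan(b[0])))
E
```

```text
-11.297455756267667 -1.4974557562676658
0.0010006513223222804
```

Key sits 1.5° (0.026 rad) from the stand axis and 1 mm off the head sideways, both inside the limits. Handing in.

```bash
python3 -c "
from plant import arm
print(arm.finish_job())"
```

```text
the job is handed in; nothing more can be done
None
```

The key is fitted over the head and let go, and the lock ring is nipped tight. I handed the job in at about 19.4 s of the 64 s; no verdict is reported.

**Key:** I lowered it over the flats, correcting by about 1 mm sideways when I felt contact, and opened the fingers with the handle on the rest. In the last images it is fully down, lying 1.5° (0.026 rad) off the stand axis and about 1 mm off the head sideways. The handle is against the free side of the pin.

**Ring:** I turned it about 35° clockwise in all, of which the first roughly 7° was play, seen as the barrel and key turning. Seating showed as a torque rise at about 29°. I stopped and let go at about 0.8 N m, with the wrist torque reading 0.81 and joint 6 reading 0.78. That corresponds to about 6 N on the pin.

**Barrel, bench and robot:** After the play was taken up, the barrel stayed still in the images. The other things on the bench look unmoved, and the arm stands well clear.

**Not confirmed:**
- While the ring ran before the seat, the torque readings were noisy (-0.06 to 0.09 N m) and stayed below the stated 0.12 N m. I judged the seat by the rise alone.
- The torque then rose by about 0.13 N m per degree, a little more than the stated 0.1.
- I could not read the barrel and ring joint values directly. My barrel estimate is about 0.12 rad, from when the head stopped turning in the images.
- The side and top cameras disagreed by 1 to 3 mm on the stand's position.

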